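# Cage a hand-brake for service: ratchet, pin, release

### The arm

A 6-joint arm with a two-finger parallel gripper is mounted at the origin on the work surface; the furniture and walls round the work are solid. World frame = base frame: x ahead of the robot, y to its left, z up, the work surface at z = 0. Lengths are in m, angles in rad, forces in N, time in s.
With the tool pointing down it reaches from about 0.375 to 0.975 m from the base axis. Payload 3.8 kg.
Tool frame: the origin (TCP) lies midway between the tips of the shut fingers; the grasp point (between the pads) lies 19 mm behind it; z points along the fingers, y is the line along which they close (so a half turn about z gives the same grasp; the last joint's range is limited). The gripper opens to 88 mm and grips with 3 to 60 N. Pads are 18 mm wide; open, the fingers measure 123 mm over their backs; the gripper's body (75 mm by 187 mm) begins 45 mm behind the grasp point.
Start: joints at [1.189, 0.264, 1.604, -0, 1.274, -0.037], TCP at [0.228, 0.635, 0.239] pointing down, gripper open.
Joint ranges: [-2.63, 2.63], [-0.94, 2.18], [0.31, 2.57], [-1.31, 4.45], [0, 2.66], [-2.55, 2.55]. Speed limits (rad/s): [2.57, 2.57, 3.14, 3.14, 3.14, 3.14].

### API

Orientations are given as a rotation vector (axis times angle).
In Python, from cell import manip, inverse_kinematics, cams, order gives the robot as it stands. Calls block until the motion is done:
- manip.move_pose(position, orientation): joint-space move of the TCP to a pose.
- manip.move_linear(position, rate=0.15, rot=None): straight line of the TCP; rot=None keeps the orientation; rate is the mean speed in m/s.
- manip.set_joints(angles): joint-space move.
- manip.set_gripper(opening, force=None): finger opening in m; force is the grip in N (None keeps the last); returns when the fingers have stopped.
- manip.dwell(seconds).
- inverse_kinematics(position, orientation): joint angles nearest the present ones, or None.
- manip.state(): the state.
- cams.capture(name): name is "scene" or "top"; returns a dict with "image" (384x512x3 uint8, blue, green, red), "z_map" (384x512 float32, m along the optical axis (not along the pixel's ray), 0 where there is no reading), "intrinsics" (3x3 intrinsics, pixels), "k1" (the pictures are not rectified: a ray, as slopes to the right and down, at radius r is drawn at 1 + k1 r^2 times it, then the intrinsics apply), "position" and "orientation" of the camera in the world. Camera axes: x right, y down, z forward; pixel columns grow to the right and rows downward; lengths in m; the calibration is good to about 2 mm. A picture is of the moment at which its call begins.
A pose or a line that the arm cannot do raises manip.IKError and nothing moves.
- order.close_job(): hands the job in; it is judged then, once.
The state is a dict: "clock": time; "joint_pos": joint angles; "joint_velocities": joint speeds; "tau": joint torques, N m; "tool_pos": TCP position; "tcp_rot": TCP orientation; "contact_force": force on the tool from outside, world axes, zero at the start; "moment": the same for the moment, N m; "gripper_width": finger opening in m; "grasp_force": force on a finger pad.
Only numpy, scipy, OpenCV 4.12 (cv2) and the standard library are available. Lean on these libraries where they do the work, as an engineer would, in place of code of your own. Each camera call takes 0.05 s, during which the arm holds its last target. There are 200 camera calls.

### The job

The hand-brake unit on the bench has to be caged so that its brake rod stays drawn while the shoes are changed. Draw the lever back, feel when the slack in the rod is gone, go on to the third notch after that point and let the ratchet hold the lever; then put the caging pin, which stands in its storage block, fully down into the hole on top of the guide block until its collar seats. Last, press the button on the end of the lever and let the lever go all the way forward to its home position, leaving the pin upright and seated in its hole, and leave the other things on the table as they are.

Things in the scene. Friction and masses are not known exactly. Their poses are not given: they have to be found in the camera images.
- brake_unit: hand-brake unit fixed to the table: plywood board (285 x 150 mm), upright toothed steel sector plate with the lever, beyond it a metal guide block (57 x 52 mm, top 133 mm high, centre at x = 111.5 mm) and grey spring can. Origin: on the table below the lever's pivot; x forward along the unit from lever to can (away from the robot), y left, z up. Board from x = -95 to 190 mm
- pivot (a point): the lever's hinge, 70 mm above the table, axis along the unit's y; the lever swings in the unit's x-z plane. The toothed rim reaches 104 mm from it. The lever draws a crosshead in the guide block through a fork with slack. The slack differs from start to start and is not measured: it ends at a lever angle between 0.05 and 0.54 rad, from where the brake spring adds about 6 N at the grip
- brake_lever (a joint): lever angle, rad: 0 = home, leaning 0.419 rad forward of upright; grows as the lever is drawn back to -x of the unit (lean = 0.419 minus it), stop 0.95. It clicks over six teeth; let go, it falls back and stands on the last one passed: notches 1 to 6 near 0.13, 0.27, 0.40, 0.54, 0.68, 0.82, passed by 0.04 rad above these. It goes forward only with the button pressed, by a light spring
- lever_grip (a point): middle of the lever's round black grip, on its axis 157 mm from the pivot; grip 27 mm thick, from 117 to 192 mm from the pivot; z outward along the lever, y along the hinge. Held still just past a notch it pulls forward with 3 to 7 N while there is slack and 10 to 13 N once the slack is gone; climbing a tooth takes some 3 N more. The motion is damped
- button_top (a point): top of the steel release button, 18 mm across, on the lever's end, 204.5 mm from the pivot on its axis; moves with the button; z outward along the lever. Press toward the pivot: 9 mm travel, 3 to 6.5 N, a few N more while the ratchet is loaded. From 6 mm on, the pawl is out of the teeth and the lever moves off (faster at first): let up on the way home, it stops on the next tooth
- release_button (a joint): how far the button is pressed, m: 0 = out, 0.009 = bottom (it also dips by about 6 mm as each tooth is passed)
- pin_hole (a point): centre of the mouth of the 15 mm pin hole (2 mm chamfer) in the flat top of the guide block, 105 mm ahead of the pivot, 133 mm above the table; z up. 11 mm below the mouth is the crosshead; its slot is open under the hole on the third notch after the slack is gone; else it mostly blocks the pin there, which then stands 34 mm proud. Floor 49 mm below the mouth
- caging_pin: loose steel pin, 91 mm long, 0.11 kg; origin at the centre of its lower end, z up along it; shank 12 mm thick with a chamfered foot, a 24 mm collar whose underside is 45 mm above the origin, and a 22 mm thick round grip from 59 to 87 mm above the origin. It starts upright in its storage block, its lower end 11 mm above the table, the collar just clear of the block
- pin_block: grey storage block fixed to the table, 70 x 110 x 55 mm, origin in the centre of its underside; two holes 44 mm deep along its y: the pin's 15 mm hole at y = -30 mm, a wider empty one at y = +30 mm
- spray_can: yellow oil aerosol standing up, 64 mm across, 228 mm tall; bystander, origin in the centre of its underside
- pen_cup: tin with brushes and probes, 72 mm across, 179 mm tall; bystander, origin in the centre of its underside
- mug: stoneware mug, 81 mm across, 94 mm tall, with a handle; bystander, origin in the centre of its underside

How it is judged:
On the way, in this order (a step that is already met when the one before it is completed fails the run):
1. the lever stands by itself on a notch well back (third or beyond), with nothing of the robot on the unit (value of joint brake_lever above 0.37 rad and value of joint release_button below 0.003 m and contact force between each of the arm, the fingers and brake_unit below 0.5 N), for 0.3 s.
2. the pin is fully in the guide block's hole while the ratchet still holds the lever back (z of caging_pin in the frame of pin_hole between -0.05 and -0.04 m and horizontal distance between caging_pin and pin_hole below 0.006 m and angle between caging_pin's own z axis and vertical below 0.12 rad and value of joint brake_lever above 0.37 rad), for 0.2 s.
3. the button is pressed with the pin in (z of caging_pin in the frame of pin_hole between -0.05 and -0.04 m and horizontal distance between caging_pin and pin_hole below 0.006 m and angle between caging_pin's own z axis and vertical below 0.12 rad and value of joint release_button above 0.004 m and contact force between any of the fingers, the arm and brake_unit above 1 N), for 0.05 s.
At the end, for the whole second after the job is handed in: The lever is home (within 0.06 rad of its forward stop) with its button out, and the caging pin stands in the guide block's hole, upright within 0.12 rad, its lower end 40 to 50 mm below the hole's mouth (45 mm = collar seated), at rest (value of joint brake_lever below 0.06 rad and value of joint release_button below 0.003 m and z of caging_pin in the frame of pin_hole between -0.05 and -0.04 m and horizontal distance between caging_pin and pin_hole below 0.006 m and angle between caging_pin's own z axis and vertical below 0.12 rad and linear speed of caging_pin below 0.02 m/s); the robot touches nothing.
It fails at once if the spray can is shifted by more than 40 mm or knocked over (distance of spray_can from where it was at the start of the episode above 0.04 m or angle between spray_can's own z axis and vertical above 0.5 rad).
It fails at once if the pen cup is shifted by more than 40 mm or knocked over (distance of pen_cup from where it was at the start of the episode above 0.04 m or angle between pen_cup's own z axis and vertical above 0.5 rad).
It fails at once if the mug is shifted by more than 40 mm or knocked over (distance of mug from where it was at the start of the episode above 0.04 m or angle between mug's own z axis and vertical above 0.5 rad).
It also fails if it takes over 72 s, if anything falls off the work surface, if the arm or the gripper's body presses on something with over 40 N, if the wrist force passes 120 N, or if a joint passes its speed limit or range.

## Working session

There is one attempt and no reset: what is moved stays moved. The work goes in short steps, each a Python script; the robot and the scene stay as the last script left them, time stands still between calls to the robot, and variables do not carry over. Pictures are saved under pics/ and viewed, at most 10 in all, crops included, and the job is handed in when it is done.

```bash
ls; mkdir -p pics; python3 - <<'E'
from cell import manip,cams
import cv2,numpy as np
for n in("scene","top"):
    c=cams.capture(n); cv2.imwrite(f"pics/{n}0.png",c["image"]); np.savez(f"{n}0.npz",**c)
    print(n,c["intrinsics"],c["k1"],c["position"],c["orientation"])
s=manip.state(); print(s)
E
```

```text
pics
scene [[472.19228982   0.         252.41730386]
 [  0.         472.19228982 193.29479805]
 [  0.           0.           1.        ]] 0.007249464827995268 [-0.65068962 -0.61619498  0.87984262] [-1.80690585  1.12452602 -0.66627916]
top [[362.49193322   0.         259.47159398]
 [  0.         362.49193322 189.74796387]
 [  0.           0.           1.        ]] -0.03402638014084654 [ 0.33633895 -0.02513816  1.4299939 ] [-2.11732078  2.17873119 -0.15476176]
{'clock': 0.1, 'joint_pos': array([ 1.18909783e+00,  2.64678084e-01,  1.60521374e+00, -1.11050994e-05,
        1.27371337e+00, -3.69050490e-02]), 'joint_velocities': array([-6.04604309e-04, -2.55595502e-04, -3.98064984e-03,  2.87298506e-05,
       -2.55935306e-03, -5.12103257e-04]), 'tau': array([-1.52181965e-04, -5.03611815e+01, -3.58072758e+01,  7.31028314e-02,
        2.33405270e-02, -9.99758868e-05]), 'tool_pos': array([0.22792264, 0.63467898, 0.23752513]), 'tcp_rot': array([-0.53884623, -3.09462075,  0.00309536]), 'contact_force': array([ 0.43858341, -0.06216324,  0.82632596]), 'moment': array([ 0.04502724,  0.02496279, -0.0102648 ]), 'grasp_force': 0.0, 'gripper_width': 0.08782725123405062}
```

View pics/scene0.png

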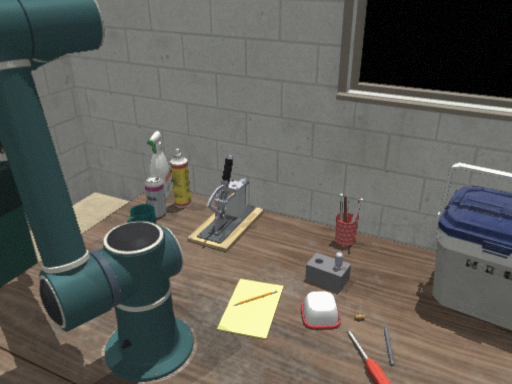

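View pics/top0.png

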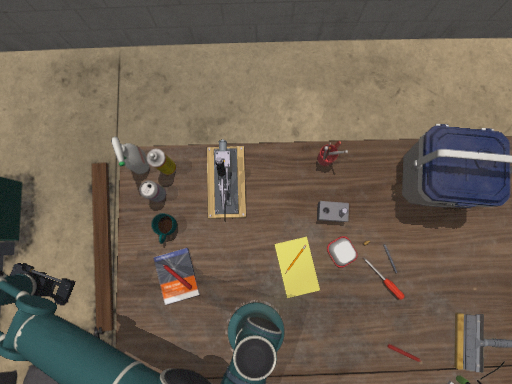

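Scene: the brake unit is around (228,210) and the pin block around (328,270) with the pin at (338,262). Top: the board spans (208–245, 147–217), the block is at (333,211), and the can, mug and cup are at (160,160), (164,226) and (327,155). Next I'll build point clouds and crops.

```bash
cat > vis.py <<'E'
import numpy as np,cv2
from scipy.spatial.transform import Rotation as R
def cloud(c):
    K=c["intrinsics"];k1=float(c["k1"]);z=c["z_map"]
    h,w=z.shape;u,v=np.meshgrid(np.arange(w),np.arange(h))
    d=np.array([k1,0,0,0,0])
    n=cv2.undistortPoints(np.stack([u,v],-1).reshape(-1,1,2).astype(float),K,d).reshape(h,w,2)
    P=np.dstack([n*z[...,None],z])
    W=P@R.from_rotvec(c["orientation"]).as_matrix().T+c["position"]
    W[z<=0]=np.nan
    return W
def pix(c,p):
    M=R.from_rotvec(c["orientation"]).as_matrix()
    q=(np.atleast_2d(p)-c["position"])@M
    s=q[:,:2]/q[:,2:]; s=s*(1+float(c["k1"])*(s**2).sum(1,keepdims=True))
    return s@c["intrinsics"][:2,:2].T+c["intrinsics"][:2,2]
E
python3 - <<'E'
import numpy as np,cv2
from vis import *
T=dict(np.load("top0.npz"));S=dict(np.load("scene0.npz"))
W=cloud(T);V=cloud(S)
np.set_printoptions(precision=4,suppress=True)
print("table z",np.nanmedian(W[225:235,200:260,2]),np.nanmedian(V[240:260,260:290,2]))
def sel(C,r,zl,zh):
    a=C[r[1]:r[3],r[0]:r[2]].reshape(-1,3);return a[(a[:,2]>zl)&(a[:,2]<zh)]
def rect(p):
    (c,s,a)=cv2.minAreaRect((p[:,:2]*1000).astype(np.float32));return len(p),np.array(c),np.array(s),a
b=sel(W,(200,140,252,225),.008,.04);print("board",rect(b),np.median(b[:,2]))
print("z pctl unit",np.histogram(sel(W,(200,135,252,225),.04,.35)[:,2],bins=np.arange(.04,.32,.02)))
g=sel(W,(200,135,252,225),.125,.14);print("guidetop",rect(g),g.mean(0))
for C,r,n in((W,(312,195,355,225),"T"),(V,(300,245,355,295),"S")):
    p=sel(C,r,.05,.06);print("block",n,rect(p),p[:,2].mean())
    q=sel(C,r,.068,.12);print("pin",n,len(q),np.median(q,0),q.min(0),q.max(0))
for n,r,h in(("can",(145,145,180,178),.1),("mug",(148,210,180,242),.06),("cup",(315,142,350,168),.08)):
    p=sel(W,r,h,.3);print(n,rect(p),p[:,2].max())
i=cv2.resize(T["image"][135:225,195:260],None,fx=6,fy=6,interpolation=3)
j=cv2.resize(T["image"][190:235,305:360],None,fx=6,fy=6,interpolation=3)
o=np.zeros((540,730,3),np.uint8);o[:i.shape[0],:i.shape[1]]=i;o[:j.shape[0],395:395+j.shape[1]]=j
k=cv2.resize(S["image"][150:250,185:270],None,fx=3,fy=3,interpolation=3);k=k[:265,:];o[272:272+k.shape[0],395:395+k.shape[1]]=k
cv2.imwrite("pics/c0.png",o)
E
```

```text
table z 0.0009903540628404262 -0.0005639450724976292
board (2104, array([563.1231, 102.0483]), array([319.6115, 194.5535]), 3.7861311435699463) 0.018875481963744556
z pctl unit (array([ 21,  21,  26,  60, 289,  33,  63,  27,  31,  29,  54,   4,   0,
         0]), array([0.04, 0.06, 0.08, 0.1 , 0.12, 0.14, 0.16, 0.18, 0.2 , 0.22, 0.24,
       0.26, 0.28, 0.3 , 0.32]))
guidetop (231, array([592.4856,  99.868 ]), array([244.3434,  50.509 ]), 2.7413370609283447) [0.6509 0.0993 0.1322]
block T (418, array([ 445.4088, -309.8835]), array([110.8177,  70.5193]), 84.05839538574219) 0.05556693567952956
pin T 40 [ 0.4414 -0.3361  0.1003] [ 0.4316 -0.3493  0.069 ] [ 0.4511 -0.3289  0.1075]
block S (532, array([ 390.2183, -306.361 ]), array([111.6724, 177.8413]), 85.86978149414062) 0.05440810791698273
pin S 93 [ 0.432  -0.3413  0.0892] [ 0.4244 -0.3506  0.0683] [ 0.4474 -0.3286  0.1066]
can (372, array([642.0679, 334.8713]), array([64.481 , 62.2865]), 74.72867584228516) 0.23533537094350887
mug (180, array([406.111, 330.977]), array([91.5476, 81.4149]), 28.130075454711914) 0.10094458391500938
cup (166, array([ 664.4738, -299.981 ]), array([68.064 , 74.9361]), 18.332202911376953) 0.1853431601353639
```

View pics/c0.png

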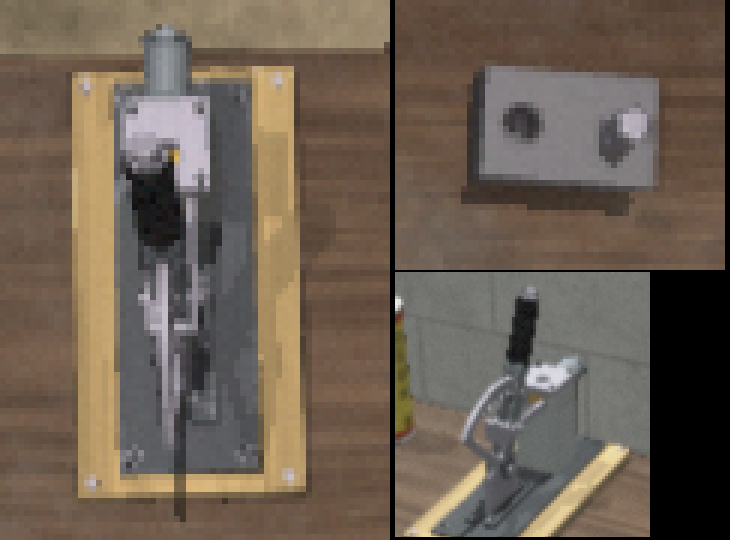

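The crops show the board corners at about (207,147), (245,147), (246,217) and (208,218). The guide plate and lever sit on the centre line, the lever leans forward over the block, and the pin is in the right-hand (−y) hole. I'll fit the poses precisely next.

```bash
python3 - <<'E'
import numpy as np,cv2
from vis import *
from scipy.optimize import least_squares
from cell import inverse_kinematics
np.set_printoptions(precision=4,suppress=True)
T=dict(np.load("top0.npz"));S=dict(np.load("scene0.npz"))
W=cloud(T);V=cloud(S)
K=T["intrinsics"];d=np.array([float(T["k1"]),0,0,0,0.]);M=R.from_rotvec(T["orientation"]).as_matrix()
def ray(uv,z,c=T):
    K=c["intrinsics"];d=np.array([float(c["k1"]),0,0,0,0.]);M=R.from_rotvec(c["orientation"]).as_matrix()
    n=cv2.undistortPoints(np.array(uv,float).reshape(-1,1,2),K,d).reshape(-1,2)
    r=np.c_[n,np.ones(len(n))]@M.T
    return c["position"]+r*((z-c["position"][2])/r[:,2])[:,None]
# board corners: manual readings, crop coords -> pixels
cr=np.array([(73,71),(298,69),(305,491),(79,497)])/6-.5+[195,135]+.0
P=ray(cr,.0185)[:,:2]*1000
# model corners unit: TL=(190,75) TR=(190,-75) BR=(-95,-75) BL=(-95,75)
m=np.array([(190,75),(190,-75),(-95,-75),(-95,75)])
f=lambda p:(P-(m@np.array([[np.cos(p[2]),np.sin(p[2])],[-np.sin(p[2]),np.cos(p[2])]])+p[:2])).ravel()
s=least_squares(f,[515,100,0]);print("corner fit",s.x,f(s.x))
# wood mask via colour + depth silhouette
hsv=cv2.cvtColor(T["image"],cv2.COLOR_BGR2HSV)
z=W[...,2];g=np.zeros(z.shape,bool);g[138:200,200:250]=1
gt=g&(abs(z-.132)<.006)&(hsv[...,1]<60)&(hsv[...,2]>120)
gt[165:]=0
v,u=np.nonzero(gt);q=ray(np.c_[u,v],.133)[:,:2]*1000
print("guide",len(q),q.min(0),q.max(0),cv2.minAreaRect(q.astype(np.float32)))
c,sn=np.cos(s.x[2]),np.sin(s.x[2]);rel=(q-s.x[:2])@np.array([[c,-sn],[sn,c]]);print("guide in unit",rel.min(0),rel.max(0), "expect 83..140, +-26")
# lever (scene & top): points above .16
for C,r in((W,(200,135,252,225)),(V,(200,140,260,230))):
    a=C[r[1]:r[3],r[0]:r[2]].reshape(-1,3)*1000;a=a[(a[:,2]>180)&(a[:,2]<300)]
    b=(a[:,:2]-s.x[:2])@np.array([[c,-sn],[sn,c]]);k=abs(b[:,1])<60;b=b[k];zz=a[k,2]-70
    axis=np.array([np.sin(.419),np.cos(.419)]);L=b[:,0]*axis[0]+zz*axis[1];t=b[:,0]*axis[1]-zz*axis[0]
    k=(L>120)&(L<190);print("lever",k.sum(),"L max",L.max(),"perp med/min/max",np.median(t[k]),np.percentile(t[k],[2,98]),"y",np.median(b[k,1]),np.percentile(b[k,1],[2,98]))
# block corners by mask at z=.055
for C,c_,r in((W,T,(312,195,355,225)),(V,S,(300,245,360,295))):
    mm=np.zeros(C.shape[:2],bool);mm[r[1]:r[3],r[0]:r[2]]=1;mm&=abs(C[...,2]-.055)<.005
    v,u=np.nonzero(mm);q=ray(np.c_[u,v],.055,c_)[:,:2]*1000;h=cv2.minAreaRect(q.astype(np.float32));print("block",h)
    mm[:]=0;mm[r[1]:r[3],r[0]:r[2]]=1;mm&=(C[...,2]>.1)&(C[...,2]<.115);v,u=np.nonzero(mm);q=ray(np.c_[u,v],.102,c_)[:,:2]*1000
    print("pin top",len(q),q.mean(0),q.min(0),q.max(0))
E
```

```text
corner fit [529.7907 101.3751  -0.0025] [ 0.3754  0.4871 -2.3102  0.1895  1.0372  1.2709  0.8975 -1.9475]
guide 164 [620.3682  78.1171] [711.685  126.1159] ((666.1732788085938, 102.00341796875), (47.79322052001953, 90.85365295410156), 89.0792007446289)
guide in unit [ 90.6333 -22.9207] [181.8799  25.0254] expect 83..140, +-26
lever 94 L max 209.16692795263987 perp med/min/max -11.198438860401097 [-15.374   -1.0558] y -0.4451031821845673 [-11.9366  13.5394]
lever 167 L max 202.90610208201852 perp med/min/max -11.833030536199537 [-19.5267   0.5543] y -4.042709337674959 [-13.4117  11.13  ]
block ((445.3356628417969, -309.922607421875), (111.26522827148438, 70.52522277832031), 84.22193908691406)
pin top 21 [ 441.7902 -339.1368] [ 435.0425 -349.5475] [ 449.8803 -330.6554]
block ((387.0961608886719, -306.809326171875), (112.4405746459961, 181.2608184814453), 86.39339447021484)
pin top 21 [ 434.4203 -339.7027] [ 422.1425 -348.8112] [ 443.1809 -330.7102]
```

Pivot origin is about (0.529, 0.102) with yaw ≈ 0; the pin is about (0.442, −0.340). The block fit and the direct pin reading agree. Now helpers and an IK check of the planned poses.

```bash
cat > h.py <<'E'
import numpy as np
from scipy.spatial.transform import Rotation as R
from cell import manip,inverse_kinematics,cams,order
np.set_printoptions(precision=4,suppress=True)
U=np.array([.5287,.1018]);YAW=-.0025;SGN=-1
NOTCH=[0,.13,.27,.40,.54,.68,.82]
def lever(a,r,dy=0.):
    "TCP pose on the lever axis at radius r from the pivot, tool pointing to the pivot"
    l=.419-a;ax=np.array([np.sin(l),0,np.cos(l)])
    Z=-ax;Y=np.array([0,SGN,0.]);X=np.cross(Y,Z)
    G=R.from_euler('z',YAW)
    return G.apply(ax*r+[0,dy,.07])+[*U,0],(G*R.from_matrix(np.c_[X,Y,Z])).as_rotvec()
def down(yaw=0.):
    return lever(.419,0)[1]
def tang(a):
    l=.419-a
    return R.from_euler('z',YAW).apply([np.cos(l),0,-np.sin(l)])
def force(n=4,dt=.04):
    f=[]
    for _ in range(n): manip.dwell(dt);f.append(manip.state()["contact_force"])
    return np.mean(f,0)
E
python3 - <<'E'
import h;from h import *
print(manip.state()["clock"])
for s in(1,-1):
    h.SGN=s
    for a,r in((0,.27),(0,.149),(0,.130),(.44,.149),(.9,.149),(.9,.27)): print(s,a,r,inverse_kinematics(*lever(a,r)))
    for p in((.442,-.340,.2),(.442,-.340,.069),(.634,.102,.25),(.634,.102,.146)): print(s,p,inverse_kinematics(np.array(p),down()))
E
```

```text
0.1
1 0 0.27 [ 0.0977  0.4514  1.2676  0.0422  1.8394 -1.468 ]
1 0 0.149 [ 0.1044  0.4141  1.522   0.0435  1.6223 -1.4708]
1 0 0.13 [ 0.1055  0.413   1.5567  0.0439  1.5888 -1.4712]
1 0.44 0.149 [ 0.1468 -0.0004  1.9385 -0.0034  1.1827 -1.4203]
1 0.9 0.149 [ 0.2484 -0.4111  2.3735 -0.1753  0.7188 -1.2148]
1 0.9 0.27 [ 0.3009 -0.6203  2.2902 -0.1634  1.0157 -1.2135]
1 (0.442, -0.34, 0.2) [-0.7004  0.071   1.9007  0.      1.1699 -2.2687]
1 (0.442, -0.34, 0.069) [-0.7004  0.2101  2.0095  0.      0.9219 -2.2687]
1 (0.634, 0.102, 0.25) [ 0.1207  0.1959  1.6658 -0.      1.2799 -1.4476]
1 (0.634, 0.102, 0.146) [ 0.1207  0.2728  1.7698 -0.      1.099  -1.4476]
-1 0 0.27 [0.0977 0.4514 1.2676 0.0422 1.8394 1.6736]
-1 0 0.149 [0.1044 0.4141 1.522  0.0435 1.6223 1.6708]
-1 0 0.13 [0.1055 0.413  1.5567 0.0439 1.5888 1.6704]
-1 0.44 0.149 [ 0.1468 -0.0004  1.9385 -0.0034  1.1827  1.7213]
-1 0.9 0.149 [ 0.2484 -0.4111  2.3735 -0.1753  0.7188  1.9268]
-1 0.9 0.27 [ 0.3009 -0.6203  2.2902 -0.1634  1.0157  1.9281]
-1 (0.442, -0.34, 0.2) [-0.7004  0.071   1.9007 -0.      1.1699  0.8729]
-1 (0.442, -0.34, 0.069) [-0.7004  0.2101  2.0095 -0.      0.9219  0.8729]
-1 (0.634, 0.102, 0.25) [ 0.1207  0.1959  1.6658 -0.      1.2799  1.694 ]
-1 (0.634, 0.102, 0.146) [ 0.1207  0.2728  1.7698 -0.      1.099   1.694 ]
```

```bash
python3 - <<'E'
from h import *
p=manip.state()["tool_pos"];manip.move_linear([p[0],p[1],.42],rate=.25)
manip.move_pose(*lever(0,.28))
manip.set_gripper(.07)
f0=force();np.save("f0.npy",f0);print("base",f0)
P,r=lever(0,.149);manip.move_linear(P,rate=.1,rot=r)
print("in",force()-f0,manip.state()["clock"])
c=cams.capture("scene");import cv2;cv2.imwrite("pics/s1.png",cv2.resize(c["image"][110:270,150:340],None,fx=4,fy=3.7))
manip.set_gripper(.02,force=8)
s=manip.state();print("grip",force()-f0,s["gripper_width"],s["grasp_force"],s["clock"],s["tool_pos"],P)
E
```

```text
base [-0.002   0.1129  0.0762]
in [-0.1458 -0.1228 -0.2422] 5.6667
grip [ 0.2052  4.2996 -0.6298] 0.026802399126033178 7.997414975543506 6.4417 [0.5893 0.1025 0.2061] [0.5893 0.1016 0.2061]
```

View pics/s1.png

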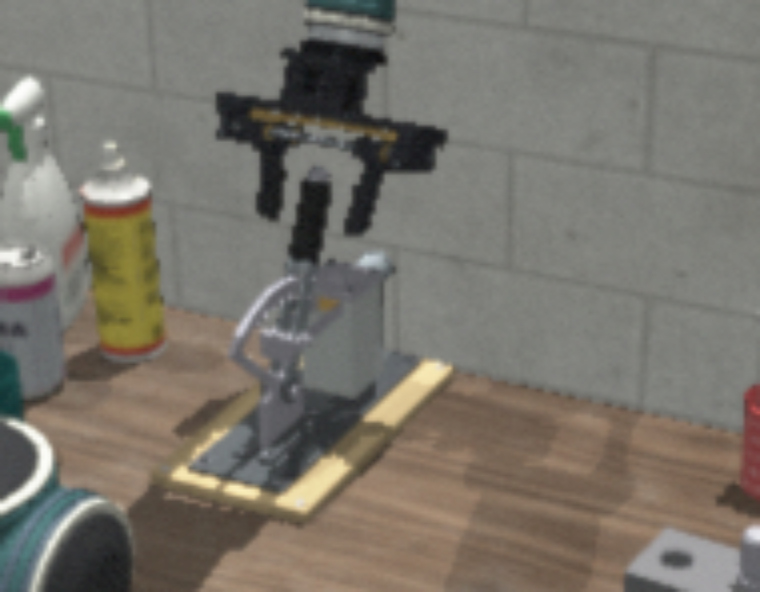

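Grip is on the handle (26.8 mm), centred and clear of the button; the lever sits about 1–2 mm further in +y than my estimate. Next: draw notch by notch, feeling the forward pull at each.

```bash
python3 - <<'E'
from h import *
f0=np.load("f0.npy")
manip.set_gripper(.02,force=35)
def to(a,n=None,dy=.0015,rate=.08,a0=0):
    n=max(1,int(np.ceil(abs(a-a0)/.07)))
    for k in range(1,n+1):
        P,r=lever(a0+(a-a0)*k/n,.149,dy);manip.move_linear(P,rate=rate,rot=r)
a0=0;first=None
hold=[.05]
for k in range(1,7): hold+=[NOTCH[k]+.06,NOTCH[k]+.095]
for i,a in enumerate(hold):
    to(a,a0=a0);a0=a
    manip.dwell(.15);f=force()-f0;ft=f@tang(a);s=manip.state()
    q=s["tool_pos"][[0,2]]-[U[0],.07];est=.419-np.arctan2(*q)
    k=(i+1)//2
    print("notch",k,"a",round(a,3),"est",round(est,3),"Ft",round(ft,2),"F",f,"w",round(s["gripper_width"],4),"t",s["clock"])
    if i and i%2==0 and ft>8.5:
        first=k;break
print("first loaded notch",first)
E
```

```text
notch 0 a 0.05 est 0.047 Ft 4.59 F [ 3.7548 -0.8211 -2.9994] w 0.0262 t 7.3917
notch 1 a 0.19 est 0.187 Ft 4.47 F [ 3.9717 -3.4833 -2.6104] w 0.0258 t 8.275
notch 1 a 0.225 est 0.222 Ft 4.18 F [ 3.7401 -4.1399 -2.5777] w 0.0257 t 8.8417
notch 2 a 0.33 est 0.316 Ft 9.67 F [ 9.1492 -4.1377 -6.1933] w 0.0258 t 9.6583
notch 2 a 0.365 est 0.349 Ft 10.78 F [10.4278 -4.5551 -6.681 ] w 0.0258 t 10.225
first loaded notch 2
```

The slack ended somewhere between 0.222 and 0.316 rad. I'll narrow that by easing back toward the notch (the pawl rests at 0.27) while reading the pull.

```bash
python3 - <<'E'
from h import *
f0=np.load("f0.npy")
for a in(.345,.33,.318,.306,.296,.288,.280,.272):
    P,r=lever(a,.149,.0005);manip.move_linear(P,rate=.05,rot=r)
    manip.dwell(.1);f=force(3)-f0;s=manip.state()
    q=s["tool_pos"][[0,2]]-[U[0],.07];est=.419-np.arctan2(*q)
    print(a,"est",round(est,3),"Ft",round(f@tang(a),2),"Fy",round(f[1],2),s["clock"])
E
```

```text
0.345 est 0.33 Ft 10.07 Fy -1.83 10.7
0.33 est 0.316 Ft 9.99 Fy -2.15 11.175
0.318 est 0.304 Ft 9.78 Fy -1.59 11.65
0.306 est 0.292 Ft 9.66 Fy -1.43 12.125
0.296 est 0.286 Ft 7.27 Fy -1.11 12.6
0.288 est 0.284 Ft 5.91 Fy -1.21 13.075
0.28 est 0.28 Ft 3.73 Fy -0.37 13.55
0.272 est 0.272 Ft 2.91 Fy -0.5 14.025
```

```bash
python3 - <<'E'
from h import *
f0=np.load("f0.npy")
for a in(.264,.254,.244,.234,.264,.28,.296,.306,.316):
    P,r=lever(a,.149,.0005);manip.move_linear(P,rate=.05,rot=r)
    manip.dwell(.1);f=force(3)-f0;s=manip.state()
    q=s["tool_pos"][[0,2]]-[U[0],.07];est=.419-np.arctan2(*q)
    print(a,"est",round(est,3),"Ft",round(f@tang(a),2),"M",s["moment"][1],s["clock"])
E
```

```text
0.264 est 0.266 Ft -0.6 M 0.1264117575299916 14.5
0.254 est 0.262 Ft -5.8 M 0.8038335173632072 14.975
0.244 est 0.259 Ft -8.83 M 1.3703332430921014 15.45
0.234 est 0.256 Ft -12.76 M 1.8497540740008782 15.925
0.264 est 0.264 Ft -3.47 M 0.6350707506489437 16.4
0.28 est 0.276 Ft 3.58 M -0.43822812705380704 16.875
0.296 est 0.286 Ft 7.18 M -0.9460241309724784 17.35
0.306 est 0.292 Ft 9.56 M -1.2514828651531356 17.825
0.316 est 0.299 Ft 11.7 M -1.5251033859025516 18.3
```

Contact is linear, with no 4 N plateau above the notch. So the lever is already loaded on notch 2, and the third notch after the slack is 4 (0.54).

```bash
python3 - <<'E'
from h import *
import cv2
from vis import cloud
f0=np.load("f0.npy")
def go(a,rad=.149,rate=.08):
    P,r=lever(a,rad,.0005);manip.move_linear(P,rate=rate,rot=r)
for a in(.38,.44,.50,.56,.635):
    go(a)
    if a>=.5:
        manip.dwell(.15);f=force(3)-f0;s=manip.state();q=s["tool_pos"][[0,2]]-[U[0],.07]
        print(a,"est",.419-np.arctan2(*q),"Ft",f@tang(a),f)
go(.56);f=force(3)-f0;print("eased",f@tang(.56))
manip.set_gripper(.07);go(.55);go(.55,.30,.2)
P,r=lever(.55,.30)
manip.move_linear([.40,-.1,.40],rate=.3,rot=down())
manip.dwell(.1)
for n in("top","scene"):
    c=cams.capture(n);np.savez(n+"2.npz",**c)
    W=cloud(c)
    if n=="top": i=cv2.resize(c["image"][135:225,195:260],None,fx=6,fy=6,interpolation=3)
    else: j=cv2.resize(c["image"][150:250,185:270],None,fx=4,fy=4,interpolation=3)
o=np.zeros((540,740,3),np.uint8);o[:,:390]=i;o[:400,395:735]=j;cv2.imwrite("pics/c2.png",o)
print(manip.state()["clock"])
E
```

```text
0.5 est 0.4810903314438425 Ft 11.206130874184396 [11.6243 -0.3105 -4.7067]
0.56 est 0.5481223402737133 Ft 7.305732723531644 [ 7.6808 -0.9021 -2.142 ]
0.635 est 0.6147301798195796 Ft 10.880275530659354 [12.2949 -1.1232 -5.2801]
eased 7.2470938397870865
23.9083
```

View pics/c2.png

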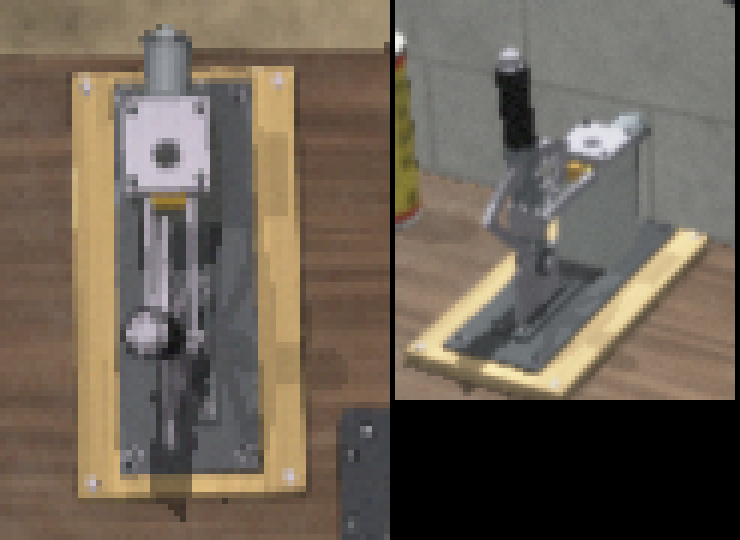

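The lever stands upright-ish on its notch and is free of the robot. The hole is visible at crop (166,155), about pixel (222.3,160.4), and the button is at about crop (150,332). I'll locate both numerically.

```bash
python3 - <<'E'
import numpy as np,cv2
from vis import *
np.set_printoptions(precision=4,suppress=True)
def ray(uv,z,c):
    d=np.array([float(c["k1"]),0,0,0,0.]);M=R.from_rotvec(c["orientation"]).as_matrix()
    n=cv2.undistortPoints(np.array(uv,float).reshape(-1,1,2),c["intrinsics"],d).reshape(-1,2)
    r=np.c_[n,np.ones(len(n))]@M.T
    return c["position"]+r*((z-c["position"][2])/r[:,2])[:,None]
T=dict(np.load("top2.npz"));S=dict(np.load("scene2.npz"))
for c,r in((T,(218,156,227,165)),(S,(226,178,242,190))):
    g=cv2.cvtColor(c["image"],cv2.COLOR_BGR2GRAY)[r[1]:r[3],r[0]:r[2]].astype(float)
    if c is S: print(g.astype(int))
    w=np.clip(170-g,0,None);v,u=np.mgrid[r[1]:r[3],r[0]:r[2]]
    k=[(w*u).sum()/w.sum(),(w*v).sum()/w.sum()];print("hole px",k,ray([k],.132,c))
    W=cloud(c)
    m=(abs(W[...,2]-.133)<.006)&(W[...,0]>.59)&(W[...,0]<.675)&(abs(W[...,1]-.10)<.04)
    v,u=np.nonzero(m);q=ray(np.c_[u,v],.133,c)[:,:2]*1000;print("plate",cv2.minAreaRect(q.astype(np.float32)),q.min(0),q.max(0))
    # lever grip
    m=(W[...,2]>.18)&(W[...,2]<.30)&(W[...,0]>.42)&(W[...,0]<.60)&(abs(W[...,1]-.10)<.05)
    p=W[m];print("lever",len(p),p.max(0),p.min(0)); k=p[:,2]>.262;print("button",p[k].mean(0),k.sum())
    for z0 in(.19,.21,.23):
        k=abs(p[:,2]-z0)<.01;print(z0,k.sum(),np.median(p[k],0) if k.any() else '',(p[k,0].min(),p[k,0].max()) if k.any() else '')
E
```

```text
hole px [np.float64(222.3169781931464), np.float64(160.3068535825545)] [[0.6351 0.1032 0.132 ]]
plate ((639.9376220703125, 104.2635498046875), (51.470943450927734, 67.54142761230469), 89.08102416992188) [606.1098  78.0567] [673.763  129.5098]
lever 73 [0.5267 0.113  0.277 ] [0.4943 0.0884 0.1927]
button [0.5066 0.101  0.2688] 42
0.19 3 [0.5191 0.0927 0.1966] (np.float64(0.5016638321610607), np.float64(0.5267190352434963))
0.21 6 [0.513  0.0907 0.2082] (np.float64(0.5047911340809967), np.float64(0.5234697208066297))
0.23 4 [0.5085 0.0892 0.2302] (np.float64(0.501624523148977), np.float64(0.5146413563743385))
[[122 121 125 127 128 127 124 123 120 127 122 123 124 125 124 144]
 [120 121 120 125 128 124 114 118 129 128 128 125 123 129 145 198]
 [120 125 124 123 131 136  94 110 159 161 146 139 136 161 195 200]
 [123 126 123 131 167 178 147 158 219 219 192 183 175 208 208 200]
 [122 126 135 173 219 224 222 224 226 227 225 222 222 223 224 213]
 [124 130 172 221 227 227 225 224 224 224 227 227 225 226 226 222]
 [120 145 209 227 228 225 215 199 195 204 221 227 225 227 228 223]
 [100 125 175 22
[... 239 characters left out ...]
151 109  96]
 [101 100  97 101 108  99 109 117 136 145 164 141 141 110 104 108]]
hole px [np.float64(231.57110039053526), np.float64(183.25499655410061)] [[0.6441 0.118  0.132 ]]
plate ((633.6535034179688, 98.58346557617188), (69.46935272216797, 55.91167449951172), 2.6853187084198) [598.4863  71.325 ] [668.4419 128.071 ]
lever 216 [0.523  0.1124 0.2729] [0.4899 0.0851 0.18  ]
button [0.5003 0.0994 0.2678] 26
0.19 43 [0.5031 0.0948 0.1902] (np.float64(0.49469868593074806), np.float64(0.5229643659360466))
0.21 47 [0.5002 0.0952 0.2103] (np.float64(0.4941535846789138), np.float64(0.5168538300577039))
0.23 41 [0.4988 0.0944 0.2305] (np.float64(0.4926316443662362), np.float64(0.5130840637041076))
```

The button top sits at lean ≈ −0.11, so the lever is on notch 4 as intended. The hole is at about (0.6347, 0.1027), which agrees with pivot + 105 mm. Pick up the pin.

```bash
python3 - <<'E'
from h import *
import cv2
d=down()
manip.set_gripper(.06)
manip.move_pose([.442,-.3395,.19],d)
f0=force(3)
manip.move_linear([.442,-.3395,.072],rate=.12)
print("down",force(2)-f0)
manip.set_gripper(.01,force=25)
s=manip.state();print("grip",force(2)-f0,s["gripper_width"],s["grasp_force"])
manip.move_linear([.442,-.3395,.20],rate=.12);manip.dwell(.1)
print("lift",force(3)-f0,manip.state()["gripper_width"])
manip.move_linear([.5,-.15,.34],rate=.3)
manip.move_linear([.6347,.1027,.34],rate=.3)
manip.move_linear([.6347,.1027,.218],rate=.2);manip.dwell(.15)
f0=force();np.save("f1.npy",f0);print(f0,manip.state()["clock"])
c=cams.capture("scene");np.savez("scene3.npz",**c);cv2.imwrite("pics/s3.png",cv2.resize(c["image"][100:230,180:300],None,fx=5,fy=4.6,interpolation=2))
E
```

```text
down [-0.0065  0.9749 -0.7073]
grip [-0.4406  0.5983 -0.0816] 0.021263145292721906 25.00036912970245
lift [-0.3025  0.8211 -2.1277] 0.021255493389515014
[ 0.1497 -0.1983 -1.1351] 32.175
```

View pics/s3.png

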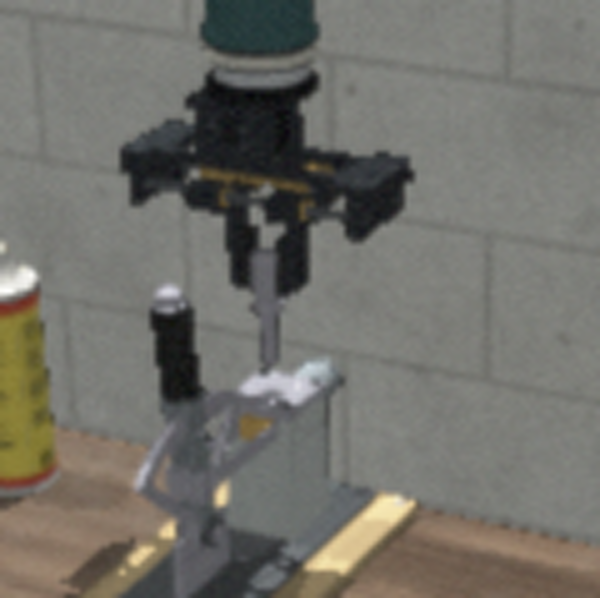

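The pin is held upright just above the block, foot at crop (268,365), and may be off-centre in the pads. I'll check its offset from depth, using the scene camera's bias from known geometry.

```bash
python3 - <<'E'
import numpy as np,cv2
from vis import *
np.set_printoptions(precision=4,suppress=True)
S=dict(np.load("scene3.npz"));W=cloud(S)
m=(W[...,0]>.59)&(W[...,0]<.68)&(abs(W[...,1]-.10)<.04)
for a,b in((.162,.175),(.175,.19),(.19,.2),(.205,.22),(.222,.24),(.245,.255)):
    k=m&(W[...,2]>a)&(W[...,2]<b);v,u=np.nonzero(k);print(a,k.sum(),np.median(W[k],0),u.min() if k.any() else '',u.max() if k.any() else '',np.mean(u),np.mean(v))
# predicted pixel columns of pin axis if at TCP, in scene
for z in(.168,.182,.195): print(z,pix(S,[[.6347,.1027,z]]))
print("hole",pix(S,[[.6347,.1027,.133],[.6347,.1027,.122]]))
E
```

```text
0.162 13 [0.6294 0.1008 0.1689] 232 235 233.46153846153845 176.3846153846154
0.175 16 [0.6286 0.1006 0.183 ] 232 235 233.5 172.75
0.19 9 [0.6282 0.0993 0.1951] 232 235 233.44444444444446 169.66666666666666
0.205 26 [0.6255 0.0988 0.2106] 229 236 232.8846153846154 165.5
0.222 81 [0.6257 0.0965 0.2312] 226 241 233.53086419753086 160.25925925925927
0.245 53 [0.6272 0.0995 0.2486] 225 241 233.22641509433961 155.0188679245283
0.168 [[233.8533 175.9158]]
0.182 [[233.7449 172.2561]]
0.195 [[233.6436 168.8311]]
hole [[234.1202 184.9377]
 [234.203  187.7362]]
```

The pin axis is within about 1 mm of expected, and the hole's predicted pixel (234.1,184.9) matches the image. Insert under force watch.

```bash
python3 - <<'E'
from h import *
f0=np.load("f1.npy")
x,y=.6347,.1027
for z in(.200,.190,.184,.178,.172,.166,.160,.154,.151,.149,.1475,.146,.1445,.143):
    manip.move_linear([x,y,z],rate=.05);f=force(2)-f0;s=manip.state()
    print(z,s["tool_pos"],f,round(s["clock"],2))
    if f[2]>12 or np.hypot(f[0],f[1])>15: break
E
```

```text
0.2 [0.6348 0.1027 0.1999] [-0.2245  0.5636 -0.0905] 32.82
0.19 [0.6346 0.1027 0.1899] [-0.3695  0.2316 -0.2941] 33.25
0.184 [0.6346 0.1027 0.1838] [-0.1822 -0.2071  0.4897] 33.6
0.178 [0.6346 0.1027 0.1778] [-0.5174  0.1976 -1.0828] 33.95
0.172 [0.6346 0.1027 0.1718] [ 0.4047 -0.0431 -0.7355] 34.3
0.166 [0.6346 0.1027 0.1658] [-0.1234  0.1298 -0.1255] 34.65
0.16 [0.6346 0.1027 0.1598] [ 0.3929  0.1372 -0.3697] 35.0
0.154 [0.6346 0.1027 0.1538] [-0.4092  0.2307 -0.0281] 35.35
0.151 [0.6346 0.1027 0.1509] [-0.4074 -0.1869 -0.5002] 35.68
0.149 [0.6348 0.1027 0.1491] [-0.1268 -0.0603  0.7165] 36.02
0.1475 [0.6349 0.1027 0.149 ] [-3.3711 -0.1936  5.895 ] 36.35
0.146 [0.6351 0.1027 0.149 ] [-5.4242 -0.2637 11.7404] 36.68
0.1445 [0.6352 0.1027 0.1489] [-8.1037 -1.5212 17.7133] 37.02
```

The collar seats exactly at TCP z 0.149 (45 mm deep), with no blockage. Release the pin, then go to the lever for the button press.

```bash
python3 - <<'E'
from h import *
import cv2
manip.move_linear([.6347,.1027,.1489],rate=.05)
manip.set_gripper(.05)
manip.move_linear([.6347,.1027,.33],rate=.2)
c=cams.capture("scene");cv2.imwrite("pics/s4.png",cv2.resize(c["image"][130:210,190:290],None,fx=6,fy=6,interpolation=2))
P,r=lever(.54,.26,.0005);manip.move_linear(P,rate=.2,rot=r);manip.dwell(.1)
f0=force();np.save("f2.npy",f0)
P,r=lever(.54,.155,.0005);manip.move_linear(P,rate=.12,rot=r)
print("pre",force(2)-f0,manip.state()["clock"])
E
```

```text
pre [-0.7055 -0.0446  0.5764] 41.175
```

View pics/s4.png

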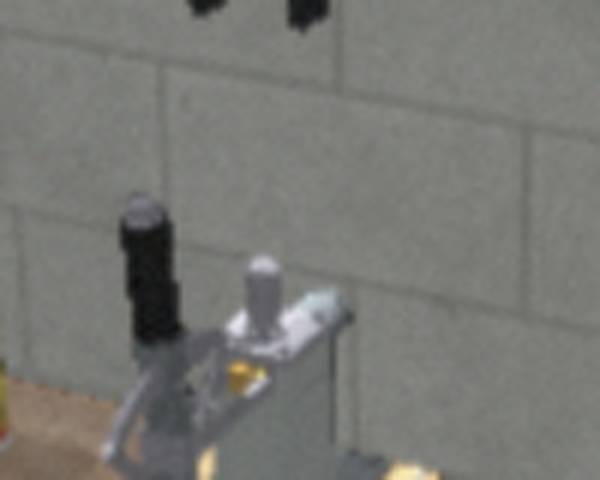

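The pin stands upright and seated (crop (263,300)), and the lever is still held back. Now close lightly on the grip, press the button with the gripper's body, and lead the lever home.

```bash
python3 - <<'E'
from h import *
f0=np.load("f2.npy")
manip.set_gripper(.02,force=6)
def at(a,rad,rate=.05):
    P,r=lever(a,rad,.0005);manip.move_linear(P,rate=rate,rot=r)
def axial(a):
    l=.419-a;return (force(2,.03)-f0)@R.from_euler('z',YAW).apply([np.sin(l),0,np.cos(l)])
rad=.155
for rad in(.146,.142,.140,.138,.136,.134,.1325,.131,.1295,.128):
    at(.54,rad);fa=axial(.54);f=force(1)-f0;s=manip.state()
    print(rad,"ax",round(fa,2),"Ft",round(f@tang(.54),2),s["tool_pos"])
    if fa>22: break
np.save("rad.npy",rad);print(manip.state()["clock"],manip.state()["gripper_width"])
E
```

```text
0.146 ax 3.14 Ft 2.39 [0.512  0.1021 0.2158]
0.142 ax 4.49 Ft 1.95 [0.5124 0.1021 0.2119]
0.14 ax 6.12 Ft 1.3 [0.5126 0.1021 0.21  ]
0.138 ax 6.4 Ft 0.71 [0.5128 0.1021 0.208 ]
0.136 ax 6.34 Ft 1.07 [0.513  0.1022 0.206 ]
0.134 ax 5.91 Ft 0.27 [0.5132 0.1021 0.204 ]
0.1325 ax 6.32 Ft 2.14 [0.5133 0.1021 0.2025]
0.131 ax 6.42 Ft 0.63 [0.5135 0.1021 0.201 ]
0.1295 ax 6.81 Ft 0.94 [0.5137 0.1021 0.1996]
0.128 ax 6.46 Ft 0.36 [0.5138 0.1021 0.1981]
45.3167 0.026589021578675015
```

```bash
python3 - <<'E'
from h import *
f0=np.load("f2.npy")
def at(a,rad,rate=.08):
    P,r=lever(a,rad,.0005);manip.move_linear(P,rate=rate,rot=r)
def axial(a):
    l=.419-a;return (force(2,.03)-f0)@R.from_euler('z',YAW).apply([np.sin(l),0,np.cos(l)])
for rad in(.125,.122,.120,.118,.116,.114,.112,.110):
    at(.54,rad);fa=axial(.54);s=manip.state();f=force(1)-f0
    print(rad,"ax",round(fa,2),"Ft",round(f@tang(.54),2),s["tool_pos"],s["gripper_width"])
    if fa>16: break
import cv2
c=cams.capture("scene");cv2.imwrite("pics/s5.png",cv2.resize(c["image"][110:200,190:290],None,fx=6,fy=6,interpolation=2));print(s["clock"])
E
```

```text
0.125 ax 5.7 Ft 1.82 [0.5142 0.1021 0.1949] 0.02668165222283763
0.122 ax 5.31 Ft 0.68 [0.5145 0.1021 0.1919] 0.026698214207157896
0.12 ax 5.95 Ft 0.58 [0.5148 0.1021 0.19  ] 0.02644055802135479
0.118 ax 6.38 Ft 0.49 [0.515  0.1021 0.188 ] 0.02622220075116372
0.116 ax 5.98 Ft 0.8 [0.5152 0.1022 0.186 ] 0.026794391778844767
0.114 ax 5.82 Ft 0.8 [0.5155 0.1022 0.184 ] 0.0265762012463427
0.112 ax 9.42 Ft -0.39 [0.516  0.1022 0.1829] 0.026838474440904446
0.11 ax 14.04 Ft -2.84 [0.5165 0.1022 0.1817] 0.026740620881789853
48.1417
```

View pics/s5.png

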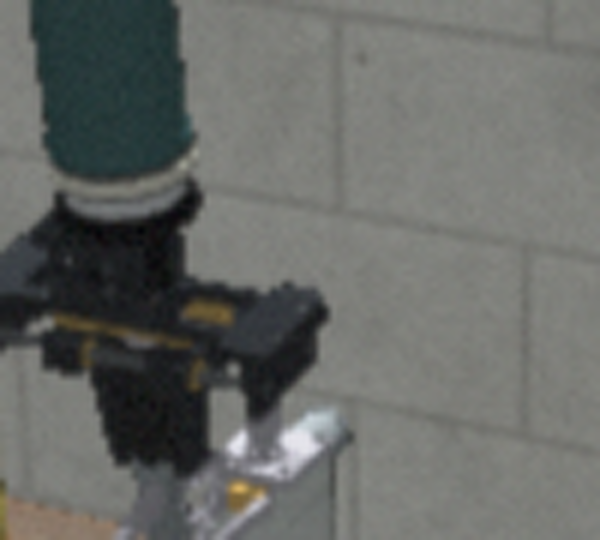

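Contact came only at r = 0.113, probably fingertips meeting the collar below the grip, so the palm doesn't reach the button. Time is limited (48 s used), so I'll press with closed fingertips on the button and follow the arc.

```bash
python3 - <<'E'
from h import *
f0=np.load("f2.npy")
def at(a,rad,rate=.08):
    P,r=lever(a,rad,.0003);manip.move_linear(P,rate=rate,rot=r)
def FA(a,n=1):
    l=.419-a;f=force(n,.03)-f0;return f@R.from_euler('z',YAW).apply([np.sin(l),0,np.cos(l)]),f@tang(a)
manip.set_gripper(.05);at(.54,.235,.25);manip.set_gripper(0.,force=20)
print(FA(.54),manip.state()["clock"])
at(.54,.207,.1);print(FA(.54))
for rad in(.203,.200,.197,.1945):
    at(.54,rad,.06);print(rad,FA(.54))
rad=.1925;at(.54,rad,.06);print(rad,FA(.54))
for a in np.arange(.47,-.03,-.07):
    at(a,rad,.08);fa,ft=FA(a);print(round(a,3),"rad",rad,round(fa,1),round(ft,1))
    if fa<9: rad-=.0015
    if fa>28: rad+=.0015
at(-.025,rad);print("end",FA(-.025),manip.state()["clock"])
import cv2
c=cams.capture("scene");np.savez("scene6.npz",**c);cv2.imwrite("pics/s6.png",cv2.resize(c["image"][110:210,190:290],None,fx=5,fy=5,interpolation=2))
E
```

```text
(np.float64(0.3802714417349369), np.float64(-0.3092359416608038)) 50.2667
(np.float64(0.6519700103955464), np.float64(-0.8046194759391361))
0.203 (np.float64(-0.3796898348373755), np.float64(-0.8210580583494241))
0.2 (np.float64(0.7738664168591911), np.float64(0.4309514610570356))
0.197 (np.float64(0.2115043853666242), np.float64(-0.9666983594666492))
0.1945 (np.float64(-0.546251083848536), np.float64(-0.20859825777674051))
0.1925 (np.float64(-1.047516586632585), np.float64(-0.11856193129054746))
0.47 rad 0.1925 7.6 -13.0
0.4 rad 0.191 30.6 -46.7
0.33 rad 0.1925 35.2 -75.6
0.26 rad 0.194 13.1 -44.0
0.19 rad 0.194 19.4 -74.9
0.12 rad 0.194 6.9 -44.3
0.05 rad 0.1925 13.9 -77.5
-0.02 rad 0.1925 7.3 -58.0
end (np.float64(10.648677160820569), np.float64(-60.635600516772826)) 55.2333
```

View pics/s6.png

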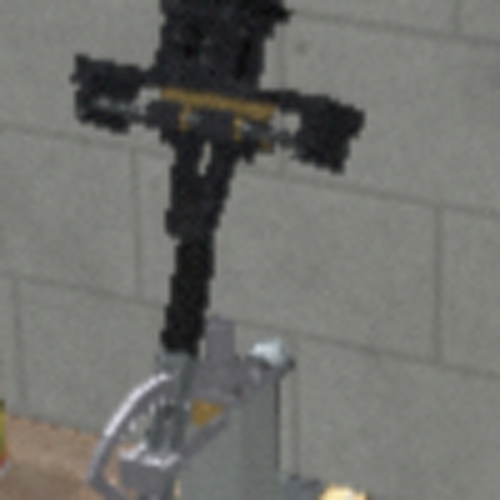

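The lever had already slipped forward during the earlier deep press. The tool then pushed it from behind and it now leans forward, near home. Pin still stands at (218,340). Back off and check the real angle.

```bash
python3 - <<'E'
from h import *
import cv2
from vis import cloud
s=manip.state();q=s["tool_pos"][[0,2]]-[U[0],.07];print("tool est a",.419-np.arctan2(*q),np.hypot(*q))
P,r=lever(.06,.20,.0003);manip.move_linear(P,rate=.1,rot=r)
P,r=lever(.06,.26,.0003);manip.move_linear(P,rate=.2,rot=r)
S0=dict(np.load("scene0.npz"));c=cams.capture("scene");np.savez("scene7.npz",**c)
for C in(S0,c):
    W=cloud(C);m=(W[...,0]>.48)&(W[...,0]<.66)&(abs(W[...,1]-.10)<.05)&(W[...,2]>.19)&(W[...,2]<.255)
    if C is not S0: m[:150]=0
    for z in(.2,.22,.24):
        k=m&(abs(W[...,2]-z)<.01);print(z,k.sum(),np.median(W[k],0))
W=cloud(c);k=(W[...,0]>.6)&(W[...,0]<.66)&(abs(W[...,1]-.1)<.04)&(W[...,2]>.15)&(W[...,2]<.19);print("pin",np.median(W[k],0),W[k].max(0))
cv2.imwrite("pics/s7.png",np.hstack([cv2.resize(C["image"][130:230,190:270],None,fx=5,fy=5,interpolation=2) for C in(S0,c)]))
print(manip.state()["clock"])
E
```

```text
tool est a 0.07055625895551892 0.1929906199874159
0.2 52 [0.5738 0.0957 0.2008]
0.22 52 [0.5849 0.0973 0.2186]
0.24 55 [0.5934 0.0968 0.2403]
0.2 50 [0.5752 0.0971 0.1998]
0.22 53 [0.5842 0.0971 0.2198]
0.24 53 [0.5933 0.0975 0.2407]
pin [0.6259 0.099  0.1674] [0.6431 0.1105 0.1812]
56.125
```

View pics/s7.png

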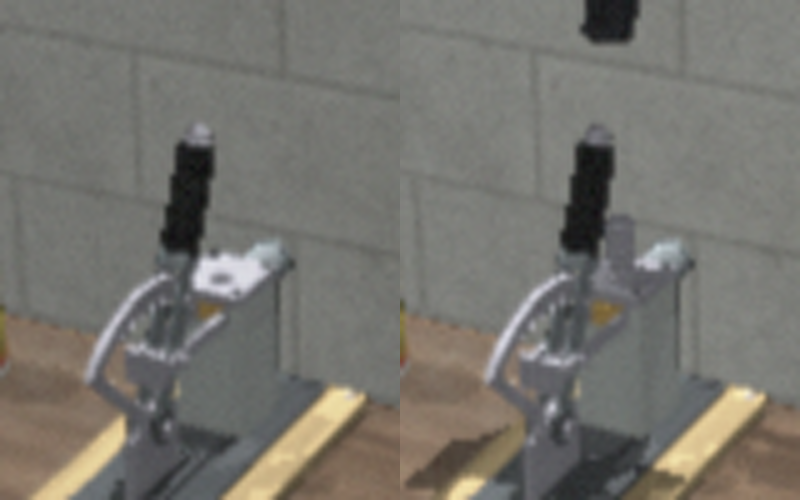

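Lever position matches the initial home images to about 1 mm, and the pin is seated upright. I'll press the button once more, deliberately, at home, so step 3 is certain. Then withdraw and hand in.

```bash
python3 - <<'E'
from h import *
def at(rad,rate=.08):
    P,r=lever(0.,rad,.0003);manip.move_linear(P,rate=rate,rot=r)
at(.225,.15);f0=force(3,.03)
ax=lever(0,1.)[0]-lever(0,0.)[0]
for rad in(.206,.202,.199,.1965,.195):
    at(rad);f=force(2,.03)-f0;print(rad,round(f@ax,2),round(f@tang(0),2),np.dot(manip.state()["tool_pos"]-lever(0,0)[0],ax))
    if f@ax>18: break
manip.dwell(.15)
at(.215);at(.30,.25);manip.dwell(.2)
print(manip.state()["clock"])
c=cams.capture("scene");np.savez("scene8.npz",**c)
from vis import cloud
W=cloud(c);k=(W[...,0]>.6)&(W[...,0]<.66)&(abs(W[...,1]-.1)<.04)&(W[...,2]>.15)&(W[...,2]<.19);print("pin",np.median(W[k],0),W[k].max(0))
m=(W[...,0]>.48)&(W[...,0]<.66)&(abs(W[...,1]-.10)<.05)
for z in(.2,.22,.24):
    k=m&(abs(W[...,2]-z)<.01);print(z,k.sum(),np.median(W[k],0))
E
```

```text
0.206 0.76 -0.38 0.20655134963545474
0.202 3.08 0.55 0.20287220399638706
0.199 4.72 0.79 0.19940969507864761
0.1965 5.36 0.69 0.19672056021954398
0.195 6.04 0.31 0.19532432909025732
59.5833
pin [0.6252 0.0995 0.1664] [0.6429 0.1107 0.1811]
0.2 53 [0.5764 0.0978 0.2006]
0.22 53 [0.5834 0.0961 0.2217]
0.24 50 [0.5935 0.0975 0.2417]
```

The button was pressed about 9 mm on its spring and let out again; the lever is home and the pin is seated. Hand in.

```bash
python3 -c "
from cell import order,manip
print(order.close_job(),manip.state()['clock'])"
```

```text
the job is handed in; nothing more can be done
the job is handed in; nothing more can be done
```

I handed the job in with the pin seated upright, the lever home and the button out, but the lever did not go home cleanly: my first try at the button let it slip forward, and I then pushed it home from behind with up to about 78 N before pressing the button properly at home.

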